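# Shut the catch-locked sliding lid of the arepa-mould box

### The arm

A 6-joint arm with a two-finger parallel gripper is mounted at the origin on the work surface. World frame = base frame: x ahead of the robot, y to its left, z up, the work surface at z = 0. Lengths are in m, angles in rad, forces in N, time in s.
With the tool pointing down it reaches from about 0.3 to 0.875 m from the base axis. Payload 4.2 kg.
Tool frame: the origin (TCP) lies on the mounting face of the last link; the fingertips stand 173 mm ahead of it and the grasp point (between the pads) lies 155 mm ahead of it; x points along the fingers, y is the direction in which the jaws open and shut, and the axes are right-handed (so a half turn about x gives the same grasp; the last joint's range is limited). The gripper opens to 85 mm and grips with 20 to 120 N. Pads are 22 mm wide; open, the fingers measure 114 mm over their backs; the gripper's body (76 mm by 85 mm) begins 54 mm behind the grasp point. The pads swing forward as they close: fully open they stand 13 mm farther back than shut.
Start: joints at [-1.128, 0.32, 1.565, -0, 1.257, -0.02], TCP at [0.257, -0.515, 0.405] pointing down, gripper open.
Joint ranges: [-3.11, 3.11], [-0.84, 2.01], [0.21, 2.61], [-1.34, 4.49], [0.05, 2.63], [-2.56, 2.56]. Speed limits (rad/s): [2.57, 2.57, 3.14, 3.14, 3.14, 3.14].

### API

Orientations are given as a unit quaternion [x, y, z, w].
In Python, from cell import observe, camera, camera_params, hand_in gives the robot as it stands.
- The arm moves only by the tool servo_tool, never from a script. Its argument "series" is a list that holds one entry, the list of rows, each a list of 6 numbers: the shift along the tool's x, y, z in m, then the turn, a rotation vector about the tool's x, y, z in rad. A call has 1 to 20 rows; each row is the pose to reach, as a shift and turn from the pose commanded when the call began, along the tool's axes at that moment; what a row does not reach only later rows make up. A row lasts 1/8 s, in which the tool goes at most 62.5 mm and 10.7 degrees, less where a joint would pass 70% of its speed; a pose out of reach is approached as far as the arm can. A call with a gripper value outside its range is refused whole. "claw" is the finger opening in m, from 0 to 0.0854, set as the call begins (left out, the last holds). The fingers move at their own pace and stop on an object; "squeeze" is the grip in N (left out, the last holds). Time passes only in rows, so rows that repeat a pose let the fingers close. It gives the time, the measured TCP pose, the force and the opening at its end, in the units of the state.
- observe(): the state, without advancing time (a new reading comes with each control period).
- camera(name): name is "side" or "top"; returns (picture, depth): 400x640x3 uint8, red, green, blue; 400x640 float32, m along the optical axis (not along the pixel's ray), 0 where there is no reading.
- camera_params(name): a dict with "fx", "fy", "cx", "cy" (pixels), "R" (3x3) and "t" (3): a world point X has camera coordinates R X + t. Camera axes: x right, y down, z forward; pixel columns grow to the right and rows downward; lengths in m; the calibration is good to about 2 mm. A picture is of the moment at which its call begins. camera_params takes no time and is no camera call.
- hand_in(): hands the job in, once; it reports no verdict.
The state is a dict: "clock": time; "q": joint angles; "qvel": joint speeds; "tau": joint torques, N m; "position": TCP position; "ee_rot": TCP orientation; "ft_force": force on the tool from outside, world axes, zero at the start; "wrist_torque": the same for the moment, N m; "grip_width": finger opening in m.
Only numpy, scipy, OpenCV 4.12 (cv2) and the standard library are available. Lean on these libraries where they do the work, as an engineer would, in place of code of your own. Each camera call takes 0.05 s, during which the arm holds its last target. There are 200 camera calls.

### The job

Shut the sky-blue box: press the red spring catch bar down with the fingertips and, while holding it down, push the white lid by its orange tab past the catch until it is fully shut. Then let go so that the catch springs back up behind the lid and locks it. Push only: do not lift, tip or shove the box along the counter, and leave everything else on the counter where it is.

Things in the scene. Friction and masses are not known exactly. Their poses are not given: they have to be found in the camera images.
- box: loose sky-blue plastic box, about 2 kg: main part 160 (x) x 270 (y) x 80 mm high; origin at the centre of the main part's underside, z up. A fixed deck (top 80 mm up) covers its -y half, the +y half is open. Along its +x side (x 80 to 130 mm) runs the housing of the red catch bar, with 60 mm high cheeks at both ends (|y| over 123 mm).
- lid (a joint): travel of the white lid along box +y, m: 0 open, 0.110 shut at its stop. Starts at 0 to 0.03. About 1.2 N friction, stays where left. At 0.045 a lug under it meets the raised catch tooth and is blocked unless the catch is over 0.006 down; over 0.103 the tooth can rise behind it and lock it. Lid: 124 mm long in y, top 89 mm above the counter, +x edge at box x = 95 mm.
- tab (a point): orange push tab on the lid's +x edge, sticking out over the catch bar: 10 mm thick in y, box x 91 to 125 mm, 71 to 93 mm above the counter. The point is the middle of its -y face, the face to push (box x = 112 mm, 82 mm above the counter); it moves with the lid: box y = -32 mm + lid travel.
- catch (a joint): how far the red catch bar is pressed down, m: 0 = up, 0.013 = fully down on its stop. Spring: about 3 N at the start, 7 N fully down; returns up by itself when released.
- bar (a point): red catch bar along box y: box x 83 to 126 mm, y -114 to 114 mm, flat top 66 mm above the counter when up; sinks level wherever pressed. The point is on its top at box x = 112 mm, y = 0, mid-way across the strip a finger can use beside the lid (x 96 to 126 mm); it sinks with the bar. A red tooth 10 x 10 x 10 mm stands on its inner edge at box x 84 to 94 mm, y 15 to 25 mm.
- bowl: orange ceramic bowl, 140 mm wide, 60 mm high, beside one end of the box; leave alone. Origin at the centre of its underside.
- tin: steel tin with a yellow band, 74 mm wide, 100 mm high, beside the other end of the box; leave alone. Origin at the centre of its underside.
- tongs: steel tongs lying on the counter, 235 mm long along their x, 26 mm high; leave alone. Origin at mid-length on the underside.
- budare: fixed black round griddle (budare), 220 mm wide, 10 mm thick, with a loop handle towards its +y. Origin at the centre of its underside.
- rack: fixed bamboo rack with two upright pot lids, 240 x 150 mm, up to 185 mm high. Origin at the centre of its underside.
- spoon_rest: fixed wooden spoon rest, 240 mm long (its x) x 85 mm, 20 mm high. Origin at the centre of its underside.
- spoon: wooden spoon lying on the spoon rest; leave alone. Origin on its underside.

How it is judged:
By the outcome, as a careful person would: the job done as asked, in the order asked, and still so for the second after the job is handed in, with the robot touching nothing.
It also fails if it takes over 45 s, if anything falls off the work surface, if the arm or the gripper's body presses on something with over 40 N, if the wrist force passes 120 N, or if a joint passes its speed limit or range.

## Working session

There is one attempt and no reset: what is moved stays moved. The work goes in short steps, Python scripts to look and compute and a tool call to move; the robot and the scene stay as the last step left them, time stands still between calls to the robot, and variables do not carry over. Pictures are saved under pics/ and viewed, about 8 in all and at most 12, crops included, and the job is handed in when it is done.

Besides the shell and the picture viewer there is one more tool, called by a JSON object that holds its "api" and its "payload". servo_tool: Moves the arm, as the interface text tells. Its arguments: {"type":"object","properties":{"series":{"type":"array"},"claw":{"type":"number"},"squeeze":{"type":"number"}},"required":["series"]}

```bash
mkdir -p pics; cat > h.py <<'E'
import numpy as np, cv2
from cell import observe, camera, camera_params, hand_in
def shot(n):
    im,d=camera(n); return im,d
def world(n,d):
    p=camera_params(n); R=np.array(p['R']);t=np.array(p['t'])
    v,u=np.mgrid[0:d.shape[0],0:d.shape[1]]
    c=np.stack([(u-p['cx'])/p['fx']*d,(v-p['cy'])/p['fy']*d,d],-1)
    return (c-t)@R
E
python3 - <<'E'
from h import *
print(observe())
for n in('top','side'):
    im,d=shot(n); cv2.imwrite(f'pics/{n}0.png',im[...,::-1]); np.savez(f'{n}0.npz',im=im,d=d)
    p=camera_params(n); print(n,p,-np.array(p['R']).T@p['t'])
E
```

```text
{'clock': 0.0, 'q': array([-1.12794732e+00,  3.20296047e-01,  1.56567453e+00, -2.49736693e-05,
        1.25740066e+00, -2.00122798e-02]), 'qvel': array([ 0.00084849, -0.00125659, -0.0008241 , -0.00083414, -0.00207655,
        0.00012115]), 'tau': array([-4.36523324e-04, -4.15529430e+01, -2.34160334e+01, -6.50715629e-05,
        8.13288207e-03,  3.53633061e-05]), 'position': array([ 0.25666265, -0.51435027,  0.40388135]), 'ee_rot': array([-0.68811372, -0.16280492,  0.68839405, -0.1615788 ]), 'ft_force': array([-0.40094866,  0.50017771, -0.02571756]), 'wrist_torque': array([-0.01255208,  0.0099591 ,  0.0243976 ]), 'grip_width': 0.08524317074767156}
top {'fx': 479.03719973244824, 'fy': 479.03719973244824, 'cx': 310.1899344789548, 'cy': 198.61195926398904, 'R': array([[ 0.01839033, -0.99980817, -0.00673919],
       [-0.99480693, -0.01762265, -0.10024282],
       [ 0.10010482,  0.00854769, -0.99494018]]), 't': array([-0.01224797,  0.6061284 ,  1.79385146])} [ 0.42363279 -0.01689732  1.84545237]
side {'fx': 456.12027692563123, 'fy': 456.12027692563123, 'cx': 311.1041489507434, 'cy': 199.9194264887977, 'R': array([[-9.70539017e-01, -2.40942744e-01, -7.81495893e-04],
       [-1.46905570e-01,  5.94313469e-01, -7.90702380e-01],
       [ 1.90978455e-01, -7.67292705e-01, -6.12200241e-01]]), 't': array([0.59332041, 0.13790755, 1.52095551])} [0.30563027 1.228014   1.04063684]
```

View pics/top0.png

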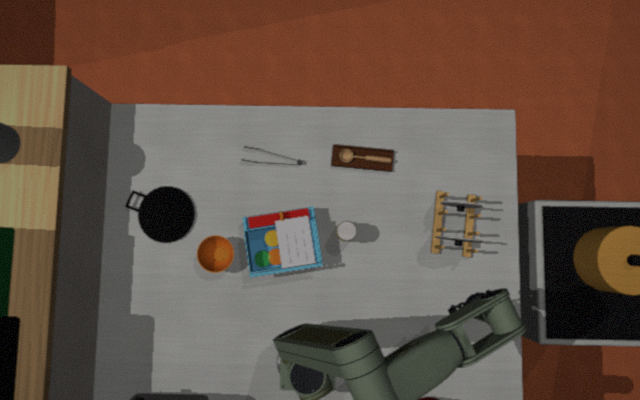

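View pics/side0.png

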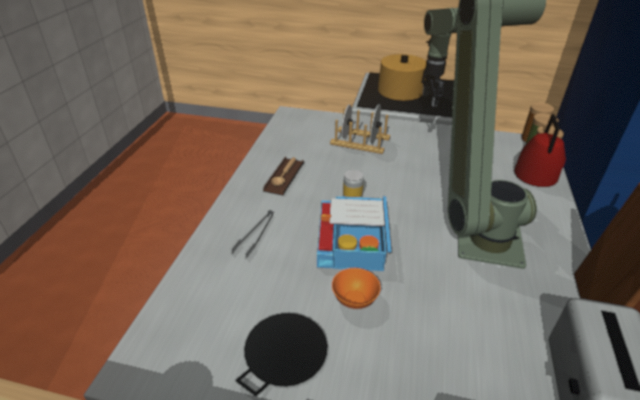

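The top view shows the box at cols 245–325, rows 208–277. The red bar is on its far (+x) side, with the lid to the right (-y), the bowl at (215,253) and the tin at (346,231).

```bash
python3 - <<'E'
from h import *
out=[]
for n,(a,b,c,e) in dict(top=(195,290,230,370),side=(165,275,305,405)).items():
    z=np.load(n+'0.npz'); im,d=z['im'],z['d']; P=world(n,d)
    hsv=cv2.cvtColor(im,cv2.COLOR_RGB2HSV); H,S,V=[hsv[...,i].astype(int) for i in range(3)]
    roi=np.zeros(H.shape,bool); roi[a:b,c:e]=1
    ms=dict(red=((H<4)|(H>174))&(S>150)&(V>70),blue=(H>90)&(H<112)&(S>110)&(V>90),white=(S<60)&(V>150),orange=(H>=6)&(H<16)&(S>170)&(V>120))
    for k,m in ms.items():
        m=m&roi&(P[...,2]>.03)&(P[...,2]<.12); q=P[m]
        if len(q)<3: print(n,k,len(q));continue
        r=cv2.minAreaRect(q[:,:2].astype(np.float32)*1000)
        print(n,k,len(q),'med',np.median(q,0).round(4),'zpct',np.percentile(q[:,2],[5,50,95]).round(3),'rect',[np.round(x,1) for x in r])
    crop=im[a:b,c:e]; crop=cv2.resize(crop,None,fx=5,fy=5,interpolation=cv2.INTER_CUBIC); cv2.imwrite(f'pics/c_{n}.png',crop[...,::-1])
E
```

```text
top red 451 med [0.5303 0.1466 0.066 ] zpct [0.059 0.066 0.073] rect [array([528.6, 115.7]), array([ 38.9, 225.1]), np.float64(9.9)]
top blue 579 med [ 0.4126 -0.0018  0.0813] zpct [0.049 0.081 0.095] rect [array([442.4,  99.7]), array([218. , 265.1]), np.float64(10.3)]
top white 1026 med [0.4514 0.0518 0.0885] zpct [0.081 0.089 0.097] rect [array([455.5, -21.1]), array([166.3, 270.5]), np.float64(10.0)]
top orange 100 med [0.3981 0.1288 0.0363] zpct [0.031 0.036 0.096] rect [array([454.4, 198.8]), array([196.8, 186.6]), np.float64(89.5)]
side red 352 med [0.5233 0.1658 0.0658] zpct [0.062 0.066 0.07 ] rect [array([531.5, 123. ]), array([ 34.8, 224.3]), np.float64(11.8)]
side blue 1023 med [0.396  0.2274 0.0605] zpct [0.034 0.06  0.091] rect [array([439.4, 107.4]), array([217. , 269.3]), np.float64(8.3)]
side white 1488 med [0.4529 0.0511 0.0893] zpct [0.085 0.089 0.1  ] rect [array([445.5,  63.9]), array([191.5, 470.5]), np.float64(3.8)]
side orange 241 med [0.4081 0.2863 0.0496] zpct [0.031 0.05  0.092] rect [array([432. , 170.1]), array([159.6, 288.1]), np.float64(24.7)]
```

View pics/c_top.png

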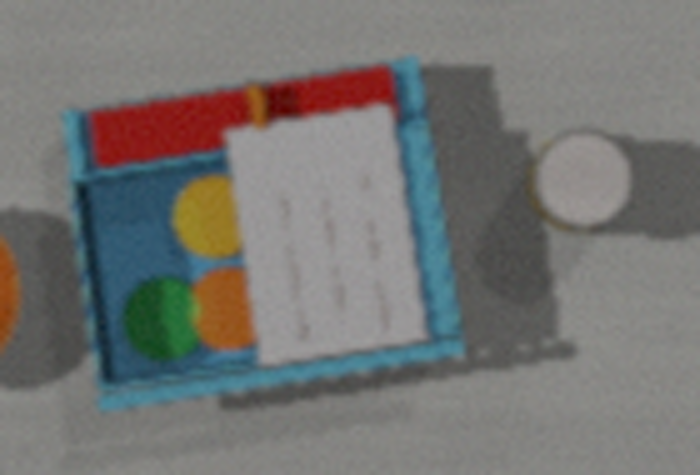

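View pics/c_side.png

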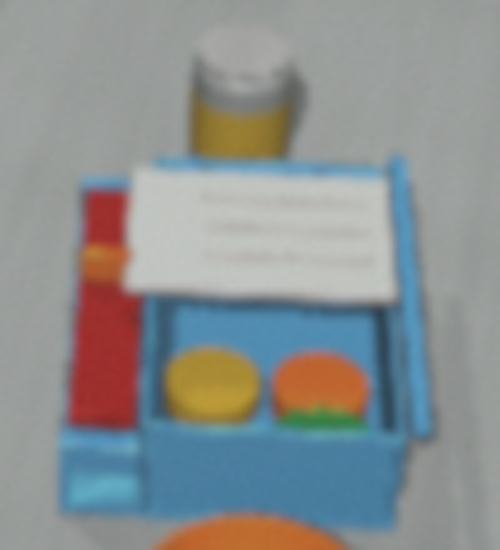

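The crops show the orange tab at about (281,216) in the top view. The bar is exposed on both sides of it, and the box is yawed about 10°. Next I'll refine these by casting rays.

```bash
cat >> h.py <<'E'
def rays(n,uv,z):
    p=camera_params(n); R=np.array(p['R']);t=np.array(p['t']); C=-R.T@t
    uv=np.asarray(uv,float)
    dv=np.c_[(uv[:,0]-p['cx'])/p['fx'],(uv[:,1]-p['cy'])/p['fy'],np.ones(len(uv))]@R
    return C+dv*((z-C[2])/dv[:,2])[:,None]
def masks(im,n):
    a,b,c,e=dict(top=(195,290,230,335),side=(195,275,315,392))[n]
    hsv=cv2.cvtColor(cv2.GaussianBlur(im,(3,3),0),cv2.COLOR_RGB2HSV); H,S,V=[hsv[...,i].astype(int) for i in range(3)]
    roi=np.zeros(H.shape,bool); roi[a:b,c:e]=1
    big=lambda m:(lambda r:r[1]==1+np.argmax(r[2][1:,4]))(cv2.connectedComponentsWithStats((m&roi).astype(np.uint8)))
    return dict(red=((H<5)|(H>172))&(S>140)&roi,tab=(H>=7)&(H<22)&(S>140)&roi,blue=big((H>90)&(H<112)&(S>90)),white=big((S<60)&(V>130)))
E
python3 - <<'E'
from h import *
for n in('top','side'):
    z=np.load(n+'0.npz'); im=z['im']; M=masks(im,n)
    for k,h in dict(red=.066,white=.089).items():
        v,u=np.nonzero(M[k]); 
        if k=='white' and n=='side': h=.089
        q=rays(n,np.c_[u,v],h)[:,:2]*1000
        r=cv2.minAreaRect(q.astype(np.float32)); print(n,k,len(q),[np.round(x,1) for x in r])
    # along-bar extents at yaw 10
    q=rays(n,np.argwhere(M['red'])[:,::-1],.066)[:,:2]*1000
    for yaw in (9,10,11):
        th=np.radians(yaw); ex=np.array([np.cos(th),np.sin(th)]); ey=np.array([-ex[1],ex[0]])
        X,Y=q@ex,q@ey
        # outer edge slope: max X per Y bin
        bins=np.arange(np.percentile(Y,4),np.percentile(Y,96),12); yc=bins[:-1]+6
        mx=[X[(Y>=b)&(Y<b+12)].max() if ((Y>=b)&(Y<b+12)).any() else np.nan for b in bins[:-1]]; mx=np.array(mx); ok=np.isfinite(mx)
        print(n,yaw,'Y ext',np.percentile(Y,[1,99]).round(1),'outerX',np.nanmedian(mx).round(1),'innerX',np.percentile(X,2).round(1),'slope deg',np.degrees(np.polyfit(yc[ok],mx[ok],1)[0]).round(2))
    roi=(slice(205,225),slice(270,292)) if n=='top' else (slice(205,225),slice(318,332))
    m=np.zeros_like(M['tab']); m[roi]=M['tab'][roi]; v,u=np.nonzero(m); q=rays(n,np.c_[u,v],.093 if n=='top' else .09)
    th=np.radians(10); ex=np.array([np.cos(th),np.sin(th)]); ey=np.array([-ex[1],ex[0]])
    print('tab',len(u),u.min(),u.max(),v.min(),v.max(),'X',np.percentile(q[:,:2]@ex*1000,[2,50,98]).round(1),'Y',np.percentile(q[:,:2]@ey*1000,[2,50,98]).round(1))
E
```

```text
top red 449 [array([528.5, 115.4]), array([ 38.4, 224.6]), np.float64(10.0)]
top white 1641 [array([569.1, 101.1]), array([ 92.4, 383.8]), np.float64(2.0)]
top 9 Y ext [-78.  141.3] outerX 558.3 innerX 521.1 slope deg -0.96
top 10 Y ext [-87.6 131.8] outerX 559.1 innerX 522.7 slope deg 0.04
top 11 Y ext [-97.2 122.3] outerX 559.1 innerX 524.2 slope deg 1.04
tab 29 279 283 213 219 X [532.8 544.5 555.7] Y [ 1.6  9.1 16. ]
side red 356 [array([531.2, 125.4]), array([ 34.6, 223.1]), np.float64(12.0)]
side white 1952 [array([442.4, 157.4]), array([227.6, 369.2]), np.float64(13.6)]
side 9 Y ext [-70.  151.2] outerX 557.7 innerX 523.6 slope deg 0.23
side 10 Y ext [-79.7 142. ] outerX 558.4 innerX 525.4 slope deg 1.24
side 11 Y ext [-89.3 132.7] outerX 559.0 innerX 527.0 slope deg 2.24
tab 50 322 329 214 220 X [535.6 547.8 558.1] Y [ 3.  18.6 34.2]
```

```bash
cat >> h.py <<'E'
from scipy.spatial.transform import Rotation as Ro
YAW=np.radians(10); EX=np.array([np.cos(YAW),np.sin(YAW),0]); EY=np.array([-EX[1],EX[0],0])
O=433*EX+23*EY  # box origin, mm
def goal(bx,by,tipz,s=None):
    "shift/turn to put closed tips at box bx,by (mm), height tipz (mm), tool y along +-box y"
    s=s or observe(); R=Ro.from_quat(s['ee_rot'])
    best=None
    for sg in(1,-1):
        y=sg*EY; x=np.array([0,0,-1.]); T=Ro.from_matrix(np.c_[x,y,np.cross(x,y)])
        rv=(R.inv()*T).as_rotvec()
        if best is None or np.linalg.norm(rv)<np.linalg.norm(best[0]): best=(rv,sg)
    p=(O+bx*EX+by*EY)/1000; p[2]=(tipz+173)/1000
    return R.inv().apply(p-s['position']).round(4),best[0].round(4),best[1],p.round(4)
E
python3 - <<'E'
from h import *
print(O, goal(112,-50,232)); print(Ro.from_quat(observe()['ee_rot']).as_matrix().round(3))
E
```

```text
[422.42784897  97.84023925   0.        ] (array([-4.000e-04, -3.940e-01, -5.148e-01]), array([2.882e-01, 2.000e-04, 1.600e-03]), -1, array([0.5414, 0.068 , 0.405 ]))
[[-0.001  0.446 -0.895]
 [ 0.001 -0.895 -0.446]
 [-1.    -0.002 -0.   ]]
```

{"api": "servo_tool", "payload": {"series": [[[0, -0.036, -0.047, 0.03, 0, 0], [0, -0.072, -0.094, 0.06, 0, 0], [0, -0.107, -0.14, 0.09, 0, 0], [0, -0.143, -0.187, 0.12, 0, 0], [0, -0.179, -0.234, 0.15, 0, 0], [0, -0.215, -0.281, 0.18, 0, 0], [0, -0.251, -0.328, 0.21, 0, 0], [0, -0.287, -0.374, 0.24, 0, 0], [0, -0.322, -0.421, 0.27, 0, 0], [0, -0.358, -0.468, 0.288, 0, 0], [0, -0.394, -0.515, 0.288, 0, 0], [0, -0.394, -0.515, 0.288, 0, 0], [0, -0.394, -0.515, 0.288, 0, 0], [0, -0.394, -0.515, 0.288, 0, 0], [0, -0.394, -0.515, 0.288, 0, 0], [0, -0.394, -0.515, 0.288, 0, 0]]], "claw": 0, "squeeze": 20}}

```text
clock: 2.1
position: [0.5414, 0.0672, 0.4049]
ee_rot: [0.705, 0.061, -0.704, 0.061]
ft_force: [1.0, 0.5, -0.4]
grip_width: 0.0
```

```bash
python3 - <<'E'
from h import *
s=observe(); print(s['clock'],s['position'],s['ft_force'],s['grip_width'],goal(112,-50,110))
E
```

```text
2.1 [0.54140912 0.06716707 0.40489273] [ 1.00726546  0.45178867 -0.40949621] 2.7214960352280522e-05 (array([ 1.219e-01, -9.000e-04, -1.000e-04]), array([-0.001 , -0.0002, -0.0001]), -1, array([0.5414, 0.068 , 0.283 ]))
```

{"api": "servo_tool", "payload": {"series": [[[0.04, -0.001, 0, 0, 0, 0], [0.08, -0.001, 0, 0, 0, 0], [0.11, -0.001, 0, 0, 0, 0], [0.122, -0.001, 0, 0, 0, 0], [0.122, -0.001, 0, 0, 0, 0]]]}}

```text
clock: 2.72
position: [0.5416, 0.0688, 0.2826]
ee_rot: [-0.704, -0.062, 0.705, -0.062]
ft_force: [1.0, -0.5, 0.5]
grip_width: 0.0005
```

```bash
python3 - <<'E'
from h import *
ims=[]
for n,(a,b,c,e) in dict(top=(190,280,240,340),side=(165,275,300,400)).items():
    im,d=shot(n); ims.append(cv2.resize(im[a:b,c:e],(400,(b-a)*4) ,interpolation=cv2.INTER_CUBIC))
h=max(i.shape[0] for i in ims); o=np.zeros((h,800,3),np.uint8)
for k,i in enumerate(ims): o[:i.shape[0],400*k:400*k+400]=i
cv2.imwrite('pics/p2.png',o[...,::-1]); s=observe(); print(s['clock'],s['position'],s['ft_force'])
E
```

```text
2.825 [0.54202175 0.06890803 0.28394834] [-0.04580848 -0.85531103 -0.42986114]
```

View pics/p2.png

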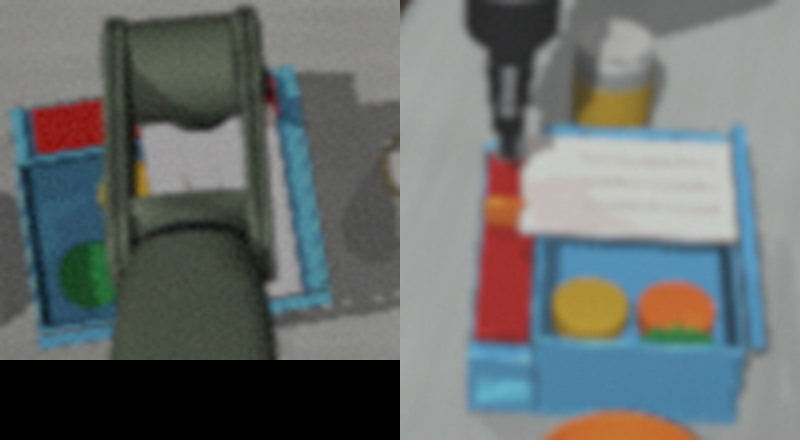

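The tip shows in the side view at about (327,204), directly above the bar strip and behind the tab. I'll check this by projecting the expected points.

```bash
python3 - <<'E'
from h import *
s=observe(); p=camera_params('side'); R=np.array(p['R']);t=np.array(p['t'])
def px(X): c=R@X+t; return np.round([p['fx']*c[0]/c[2]+p['cx'],p['fy']*c[1]/c[2]+p['cy']],1)
B=lambda x,y,z:(O+x*EX+y*EY)/1000+[0,0,z/1000]
tip=s['position']+Ro.from_quat(s['ee_rot']).apply([.173,0,0])
print('tip',px(tip),tip.round(4)); 
for b in [(126,114,66),(96,114,66),(126,-114,66),(95,-19,89),(125,-9,93),(-80,135,80),(80,135,80)]: print(b,px(B(*b)))
im,d=shot('side'); v=[176,180,184,188,192,196,200,203]
hsv=cv2.cvtColor(im,cv2.COLOR_RGB2HSV)
for r in range(192,212,2): print(r,[(int(V)) for V in hsv[r,318:338,2]],(d[r,326]).round(3))
E
```

```text
tip [326.3 203.4] [0.5425 0.0689 0.1109]
(126, 114, 66) [319.6 247.5]
(96, 114, 66) [329.4 247.9]
(126, -114, 66) [323.2 201.9]
(95, -19, 89) [331.3 214.6]
(125, -9, 93) [322.1 215.2]
(-80, 135, 80) [387.9 252.2]
(80, 135, 80) [334.5 249.6]
192 [162, 162, 161, 150, 123, 85, 74, 91, 106, 106, 92, 73, 78, 107, 137, 143, 133, 119, 108, 107] 1.403
194 [162, 162, 163, 154, 131, 87, 58, 61, 72, 71, 62, 59, 82, 122, 152, 157, 147, 127, 112, 106] 1.411
196 [162, 164, 163, 157, 133, 89, 52, 42, 43, 44, 41, 49, 80, 122, 151, 154, 139, 120, 115, 123] 1.433
198 [161, 162, 163, 161, 149, 126, 91, 60, 45, 46, 49, 66, 99, 131, 146, 141, 129, 125, 130, 141] 1.476
200 [160, 160, 160, 169, 173, 157, 120, 76, 53, 50, 63, 88, 108, 122, 135, 138, 138, 137, 142, 151] 1.483
202 [159, 157, 153, 151, 150, 138, 109, 77, 53, 52, 67, 91, 110, 118, 134, 144, 151, 164, 180, 192] 1.488
204 [160, 157, 145, 120, 127, 138, 127, 109, 94, 87, 82, 94, 112, 137, 160, 181, 193, 197, 199, 201] 1.492
206 [160, 158, 145, 131, 140, 154, 159, 154, 147, 132, 118, 118, 140, 169, 190, 200, 202, 202, 203, 202] 1.56
208 [161, 161, 152, 137, 149, 159, 161, 161, 159, 158, 154, 156, 170, 189, 199, 202, 201, 201, 200, 198] 1.559
210 [164, 161, 158, 142, 155, 161, 162, 161, 161, 161, 160, 164, 176, 191, 195, 196, 195, 195, 196, 195] 1.545
```

Everything agrees to within about 2 mm, so I'm descending.

{"api": "servo_tool", "payload": {"series": [[[0.02, 0, 0, 0, 0, 0], [0.036, 0, 0, 0, 0, 0], [0.043, 0, 0, 0, 0, 0], [0.047, 0, 0, 0, 0, 0], [0.049, 0, 0, 0, 0, 0], [0.051, 0, 0, 0, 0, 0], [0.051, 0, 0, 0, 0, 0]]]}}

```text
clock: 3.75
position: [0.5413, 0.0689, 0.2319]
ee_rot: [-0.704, -0.062, 0.704, -0.062]
ft_force: [-3.9, -0.6, 4.4]
grip_width: 0.0002
```

```bash
python3 - <<'E'
from h import *
for i in range(1):
    s=observe(); print(s['clock'],s['position'],s['ft_force'],s['wrist_torque'],goal(112,-50,66))
E
```

```text
3.75 [0.54130093 0.06893379 0.23194303] [-3.89536563 -0.56110012  4.39366829] [-0.04048691  0.58556078 -0.00394086] (array([-0.0071,  0.0009,  0.    ]), array([ 0.0003,  0.0002, -0.0001]), -1, array([0.5414, 0.068 , 0.239 ]))
```

{"api": "servo_tool", "payload": {"series": [[[0.001, 0, 0.001, 0, 0, 0], [0.001, 0, 0.001, 0, 0, 0]]]}}

```text
clock: 4.0
position: [0.5409, 0.0688, 0.2311]
ee_rot: [0.705, 0.062, -0.704, 0.062]
ft_force: [-0.8, 0.3, 5.1]
grip_width: -0.0002
```

```bash
python3 - <<'E'
from h import *
s=observe(); print(s['clock'],s['position'],s['ft_force'],s['wrist_torque'],goal(112,-50,66)[0])
im,d=shot('side'); cv2.imwrite('pics/p3.png',cv2.resize(im[165:265,300:400],(600,600),interpolation=cv2.INTER_CUBIC)[...,::-1])
s=observe();print(s['ft_force'],s['wrist_torque'])
E
```

```text
4.0 [0.54087682 0.06884652 0.23107352] [-0.76768897  0.29259561  5.07199767] [0.03374823 0.15984402 0.01595478] [-0.0079  0.0009 -0.0004]
[-0.98054629  0.88909569  4.38050988] [ 0.09682135  0.15147109 -0.02391317]
```

View pics/p3.png

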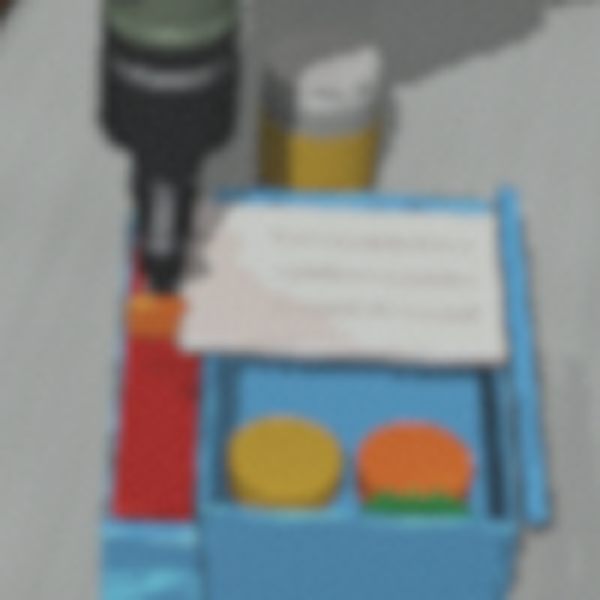

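The side view shows the tip on the bar behind the tab, and the lateral force turned out to be friction. The bar is about 7 mm down, so I'll press 3 mm more.

{"api": "servo_tool", "payload": {"series": [[[0.0015, 0, 0, 0, 0, 0], [0.003, 0, 0, 0, 0, 0], [0.003, 0, 0, 0, 0, 0]]]}}

```text
clock: 4.42
position: [0.5409, 0.0689, 0.228]
ee_rot: [0.705, 0.062, -0.704, 0.062]
ft_force: [-1.4, 0.6, 6.5]
grip_width: -0.0001
```

```bash
python3 - <<'E'
from h import *
s=observe(); print(s['clock'],s['position'],s['ft_force'],s['wrist_torque'],goal(112,-50,66)[0])
E
```

```text
4.425 [0.54092219 0.06885251 0.22800093] [-1.43157301  0.60060939  6.47048122] [ 0.09154532  0.15371251 -0.02211707] [-0.011   0.0009 -0.0004]
```

{"api": "servo_tool", "payload": {"series": [[[0, -0.003, 0, 0, 0, 0], [0, -0.007, 0, 0, 0, 0], [0, -0.011, 0, 0, 0, 0], [0, -0.015, 0, 0, 0, 0], [0, -0.019, 0, 0, 0, 0], [0, -0.023, 0, 0, 0, 0], [0, -0.027, 0, 0, 0, 0], [0, -0.031, 0, 0, 0, 0], [0, -0.035, 0, 0, 0, 0], [0, -0.035, 0, 0, 0, 0]]]}}

```text
clock: 5.68
position: [0.5354, 0.1028, 0.2284]
ee_rot: [0.706, 0.062, -0.703, 0.063]
ft_force: [1.0, -3.3, 7.1]
grip_width: 0.0003
```

```bash
python3 - <<'E'
from h import *
s=observe(); print(s['clock'],s['position'],s['ft_force'],s['wrist_torque'],goal(112,-50,66)[0])
im,d=shot('side'); cv2.imwrite('pics/p4.png',cv2.resize(im[165:265,300:400],(600,600),interpolation=cv2.INTER_CUBIC)[...,::-1])
E
```

```text
5.675 [0.53536001 0.10281666 0.22838462] [ 0.95060244 -3.30099233  7.09514295] [-0.53118062 -0.10131872  0.04825152] [-0.0106  0.0353  0.0001]
```

View pics/p4.png

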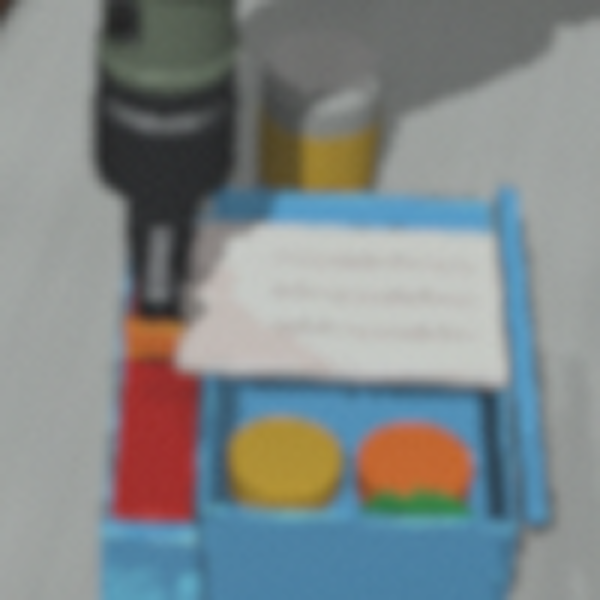

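The lid is moving and the box hasn't shifted: its front corner is still at (105,525) in the crop. Carrying on.

{"api": "servo_tool", "payload": {"series": [[[0, -0.004, 0, 0, 0, 0], [0, -0.008, 0, 0, 0, 0], [0, -0.012, 0, 0, 0, 0], [0, -0.016, 0, 0, 0, 0], [0, -0.02, 0, 0, 0, 0], [0, -0.024, 0, 0, 0, 0], [0, -0.028, 0, 0, 0, 0], [0, -0.032, 0, 0, 0, 0], [0, -0.036, 0, 0, 0, 0], [0, -0.04, 0, 0, 0, 0], [0, -0.044, 0, 0, 0, 0], [0, -0.048, 0, 0, 0, 0], [0, -0.052, 0, 0, 0, 0], [0, -0.056, 0, 0, 0, 0], [0, -0.06, 0, 0, 0, 0], [0, -0.06, 0, 0, 0, 0]]]}}

```text
clock: 7.72
position: [0.5249, 0.162, 0.2284]
ee_rot: [0.706, 0.062, -0.703, 0.062]
ft_force: [0.1, -2.8, 6.9]
grip_width: 0.0001
```

```bash
python3 - <<'E'
from h import *
s=observe(); print(s['clock'],s['position'],s['ft_force'],s['wrist_torque'],goal(112,-50,66)[0])
im,d=shot('side'); cv2.imwrite('pics/p5.png',cv2.resize(im[165:265,300:400],(600,600),interpolation=cv2.INTER_CUBIC)[...,::-1])
E
```

```text
7.725 [0.52492698 0.16203167 0.22842197] [ 0.12663165 -2.79501196  6.91605356] [-0.5303429  -0.11116228  0.03053515] [-0.0104  0.0954  0.0002]
```

View pics/p5.png

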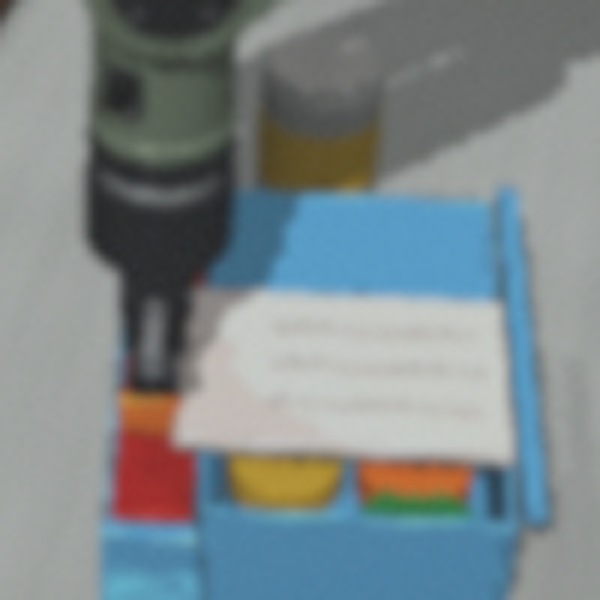

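The lid is past the catch at roughly 90 mm, and the box is still unmoved. I'll approach the stop slowly.

{"api": "servo_tool", "payload": {"series": [[[0, -0.003, 0, 0, 0, 0], [0, -0.006, 0, 0, 0, 0], [0, -0.009, 0, 0, 0, 0], [0, -0.012, 0, 0, 0, 0], [0, -0.012, 0, 0, 0, 0]]]}}

```text
clock: 8.4
position: [0.5228, 0.1737, 0.2284]
ee_rot: [0.706, 0.062, -0.703, 0.063]
ft_force: [1.1, -3.1, 6.0]
grip_width: 0.0003
```

{"api": "servo_tool", "payload": {"series": [[[0, -0.001, 0, 0, 0, 0], [0, -0.002, 0, 0, 0, 0], [0, -0.002, 0, 0, 0, 0]]]}}

```text
clock: 8.78
position: [0.5225, 0.1755, 0.2284]
ee_rot: [0.706, 0.062, -0.703, 0.063]
ft_force: [1.2, -3.7, 7.1]
grip_width: -0.0
```

{"api": "servo_tool", "payload": {"series": [[[0, -0.001, 0, 0, 0, 0], [0, -0.0015, 0, 0, 0, 0], [0, -0.0015, 0, 0, 0, 0]]]}}

```text
clock: 9.15
position: [0.5223, 0.1769, 0.2284]
ee_rot: [0.706, 0.061, -0.703, 0.063]
ft_force: [1.2, -4.4, 6.6]
grip_width: -0.0002
```

```bash
python3 - <<'E'
from h import *
s=observe(); print(s['clock'],s['position'],s['ft_force'],s['wrist_torque'],goal(112,-50,66)[0])
im,d=shot('side'); np.savez('s6.npz',im=im,d=d); cv2.imwrite('pics/p6.png',cv2.resize(im[165:265,300:400],(600,600),interpolation=cv2.INTER_CUBIC)[...,::-1])
# lid front edge and tab in box coords, before and now
P=world('side',d); B=(P*1000-O); bx=B@EX; by=B@EY
hsv=cv2.cvtColor(im,cv2.COLOR_RGB2HSV).astype(int)
w=(hsv[...,1]<60)&(hsv[...,2]>130)&(abs(P[...,2]-.089)<.008)&(bx>-60)&(bx<80)&(abs(by)<150)
print('lid y',np.percentile(by[w],[1,99]).round(1))
E
```

```text
9.15 [0.52226746 0.17694556 0.22837201] [ 1.16610534 -4.43546127  6.59811364] [-0.72202479 -0.11964219  0.05550968] [-0.0104  0.1106  0.0002]
lid y [-15.  108.2]
```

View pics/p6.png

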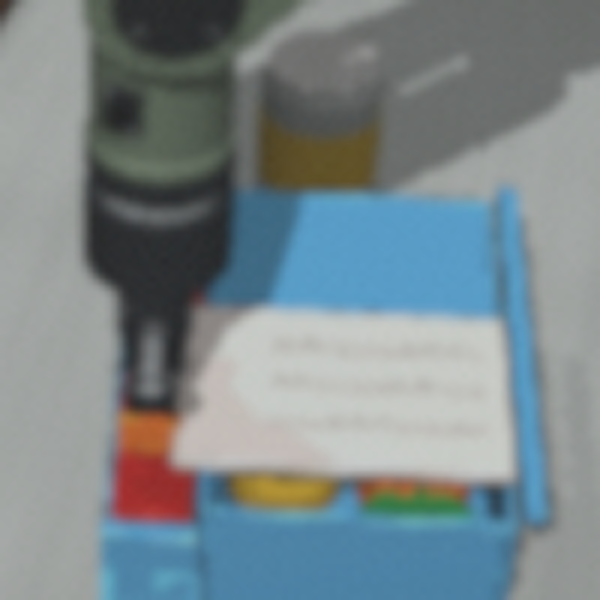

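```bash
python3 - <<'E'
from h import *
for f in('side0','s6'):
    z=np.load(f+'.npz'); im,d=z['im'],z['d']
    P=world('side',d); B=(P*1000-O); bx=B@EX; by=B@EY
    hsv=cv2.cvtColor(im,cv2.COLOR_RGB2HSV).astype(int)
    w=(hsv[...,1]<60)&(hsv[...,2]>130)&(abs(P[...,2]-.089)<.008)&(bx>-60)&(bx<60)&(abs(by)<150)
    fr=[by[w&(bx>a)&(bx<a+20)].max() for a in range(-60,60,20)]; bk=[by[w&(bx>a)&(bx<a+20)].min() for a in range(-60,60,20)]
    t=(hsv[...,0]>=6)&(hsv[...,0]<22)&(hsv[...,1]>140)&(bx>98)&(bx<128)&(B[...,2]>70)&(abs(by)<130)
    bl=(hsv[...,0]>90)&(hsv[...,0]<112)&(hsv[...,1]>110)&(B[...,2]>72)
    print(f,np.median(fr).round(1),np.median(bk).round(1),'tab',np.median(by[t]).round(1),by[t].max().round(1),t.sum(),'rim',np.percentile(by[bl&(bx<70)&(bx>-70)],99.5).round(1))
E
```

```text
side0 16.2 -109.5 tab -9.9 -4.8 52 rim 139.1
s6 108.7 -15.6 tab 82.9 86.4 44 rim 137.1
```

{"api": "servo_tool", "payload": {"series": [[[0, -0.0005, 0, 0, 0, 0], [0, -0.001, 0, 0, 0, 0], [0, -0.001, 0, 0, 0, 0]]]}}

```text
clock: 9.57
position: [0.5221, 0.1779, 0.2284]
ee_rot: [0.706, 0.061, -0.703, 0.063]
ft_force: [0.9, -4.2, 6.9]
grip_width: 0.0002
```

{"api": "servo_tool", "payload": {"series": [[[0, -0.0005, 0, 0, 0, 0], [0, -0.001, 0, 0, 0, 0], [0, -0.001, 0, 0, 0, 0]]]}}

```text
clock: 9.95
position: [0.522, 0.1789, 0.2284]
ee_rot: [0.706, 0.061, -0.703, 0.063]
ft_force: [1.1, -4.6, 5.4]
grip_width: 0.0002
```

{"api": "servo_tool", "payload": {"series": [[[0, -0.0005, 0, 0, 0, 0], [0, -0.001, 0, 0, 0, 0], [0, -0.001, 0, 0, 0, 0]]]}}

```text
clock: 10.32
position: [0.5218, 0.1799, 0.2284]
ee_rot: [0.706, 0.061, -0.703, 0.063]
ft_force: [1.5, -4.0, 7.1]
grip_width: -0.0
```

{"api": "servo_tool", "payload": {"series": [[[0, -0.0005, 0, 0, 0, 0], [0, -0.001, 0, 0, 0, 0], [0, -0.001, 0, 0, 0, 0]]]}}

```text
clock: 10.7
position: [0.5216, 0.1805, 0.2284]
ee_rot: [0.706, 0.061, -0.703, 0.063]
ft_force: [2.0, -7.3, 6.8]
grip_width: 0.0001
```

```bash
cat >> h.py <<'E'
def lidcheck(im,d):
    P=world('side',d); B=(P*1000-O); bx=B@EX; by=B@EY
    hsv=cv2.cvtColor(im,cv2.COLOR_RGB2HSV).astype(int)
    w=(hsv[...,1]<60)&(hsv[...,2]>130)&(abs(P[...,2]-.089)<.008)&(bx>-60)&(bx<60)&(abs(by)<150)
    fr=[by[w&(bx>a)&(bx<a+20)].max() for a in range(-60,60,20)]; bk=[by[w&(bx>a)&(bx<a+20)].min() for a in range(-60,60,20)]
    bl=(hsv[...,0]>90)&(hsv[...,0]<112)&(hsv[...,1]>110)&(B[...,2]>72)
    bl2=masks(im,'side')['blue']; v,u=np.nonzero(bl2)
    print(np.median(fr).round(1),np.median(bk).round(1),'rim',np.percentile(by[bl&(bx<70)&(bx>-70)],99.5).round(1),'bluepx rows',v.min(),v.max(),'cols',u.min(),u.max())
E
python3 - <<'E'
from h import *
s=observe(); print(s['clock'],s['position'],s['ft_force'],s['wrist_torque'],goal(112,-50,66)[0])
for f in('side0','s6'): z=np.load(f+'.npz'); lidcheck(z['im'],z['d'])
lidcheck(*shot('side'))
E
```

```text
10.7 [0.52162761 0.18050705 0.22841265] [ 1.99343049 -7.29978034  6.82550568] [-1.08527185 -0.18527304  0.01444141] [-0.0103  0.1142  0.0002]
16.2 -109.5 rim 139.1 bluepx rows 197 270 cols 317 390
108.7 -15.6 rim 137.1 bluepx rows 197 270 cols 317 390
112.4 -13.9 rim 137.8 bluepx rows 197 270 cols 317 390
```

The force jumped to 7.3 N with the lid at 110 mm, so it's against its stop, and the box hasn't moved. I'll ease off about 1 mm and let the catch rise.

{"api": "servo_tool", "payload": {"series": [[[0, 0.0005, 0, 0, 0, 0], [0, 0.0015, 0, 0, 0, 0], [-0.003, 0.0015, 0, 0, 0, 0], [-0.006, 0.0015, 0, 0, 0, 0], [-0.01, 0.002, 0, 0, 0, 0], [-0.014, 0.002, 0, 0, 0, 0], [-0.02, 0.003, 0, 0, 0, 0], [-0.04, 0.003, 0, 0, 0, 0], [-0.08, 0.003, 0, 0, 0, 0], [-0.13, 0.003, 0, 0, 0, 0], [-0.18, 0.003, 0, 0, 0, 0], [-0.18, 0.003, 0, 0, 0, 0]]]}}

```text
clock: 12.25
position: [0.5209, 0.1786, 0.4116]
ee_rot: [0.706, 0.062, -0.702, 0.061]
ft_force: [-0.1, 0.5, 0.3]
grip_width: 0.0
```

```bash
python3 - <<'E'
from h import *
s=observe(); print(s['clock'],s['position'],s['ft_force'])
im,d=shot('side'); lidcheck(im,d)
B=world('side',d)*1000-O; bx=B@EX; by=B@EY; red=masks(im,'side')['red']
for n,DD in (('now',d),('start',np.load('side0.npz')['d'])):
    B=world('side',DD)*1000-O; bx=B@EX; by=B@EY; m=(bx>99)&(bx<122)&(by>-100)&(by<-60)&red; print(n,'bar z',np.median(B[m][:,2]).round(1),m.sum())
    m=(bx>99)&(bx<122)&(by>-40)&(by<50)&red; print(n,'bar z',np.median(B[m][:,2]).round(1),m.sum())
cv2.imwrite('pics/p7.png',cv2.resize(im[165:275,300:400],(545,600),interpolation=cv2.INTER_CUBIC)[...,::-1])
E
```

```text
12.25 [0.52093349 0.17862802 0.4115651 ] [-0.13824456  0.53071702  0.25347697]
112.1 -12.9 rim 136.5 bluepx rows 197 270 cols 317 390
now bar z 65.8 49
now bar z 66.1 89
start bar z 66.2 51
start bar z 69.0 104
```

View pics/p7.png

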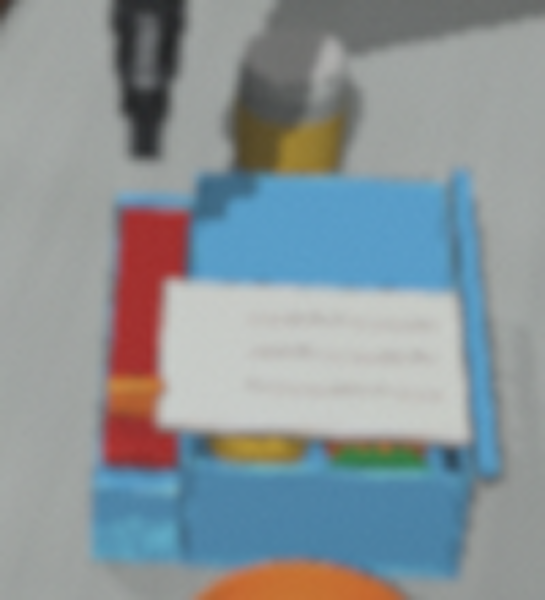

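The lid is shut (front edge at box y 112), the bar is back up at 66 mm, the box hasn't moved and the arm is clear.

```bash
python3 -c "
from h import *
print(hand_in())"
```

```text
the job is handed in; nothing more can be done
None
```

The box is shut and the catch has sprung back up behind the lid. I handed the job in after about 12.3 s of robot time.

**What I did:** I pressed the red bar about 11 mm down with the closed fingertips (6–7 N). Holding it there, I pushed the orange tab until the lid reached its stop. Then I backed off about 1.5 mm and lifted straight up so the catch could rise.

**Last checks:**
- **Lid:** the push force jumped from about 4 N to 7.3 N at about 110 mm of travel. After release the lid had not slid back: its front edge measured 112 mm in box y, against 112.4 mm before.
- **Catch:** the bar top is at 66 mm, its fully raised height. The tooth is hidden under the lid, so I did not see the lock directly. I also did not test it by pulling the lid.
- **Box:** its outline in the side view is unchanged to the pixel (about 5 mm per row along the box, so a shift of a few mm would not show).
- **Other items:** the tin and bowl look untouched in that view. I did not check the rest again, but the arm never went near them at low height.
- **Arm:** it ended about 17 cm above the counter at the fingertips, touching nothing.

**Disagreements:** the two cameras differed by up to about 8 mm on where the box sat along its length. I used the top view, and the force on contact settled where the lid's stop was. At first touch there was also a sideways force of about 4 N; it dropped to about 1 N after a 1 mm shift, so I took it to be friction.

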